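# Run the loading board out to the gauge and hold it level

### The job

Bring the loaded pack out to the packing position: take the white board lightly by its handle (the handle is only glued on) and slide it out over the lip of the metal riser, without lifting it, until its front edge is in line with the blade of the gauge stand and the board is square to the riser. With that much overhang and the food pack on its end the board would tip, so finish while still holding it level and still by the handle end, resting on the riser. Keep the pack in its place on the board and leave everything else on the bench alone.

Things in the scene. Friction and masses are not known exactly. Their poses are not given: they have to be found in the camera images.
- riser: bare metal stand fixed to the bench, 300 x 240 mm, flat top 90 mm above the bench. Origin: centre of its underside, on the bench. Its x axis points outward, the way the board is slid; the lip is the top edge at x = +150 mm. Roughly, outward is to the robot's right (world -y, up to about 17 degrees either way)
- riser_lip (a point): middle of the riser's outward top edge, axes as the riser's
- board: loose white plastic board lying on the riser, 300 (x) x 180 (y) x 12 mm, 0.4 to 0.6 kg; origin: centre of its underside, x outward, front edge at x = +150 mm. It starts 10 to 45 mm past the lip, up to 7 degrees off square and 10 mm off the middle line. With the pack it balances 120 to 140 mm behind its front edge: further out it tips unless held
- board_handle (a point): middle of the handle's bar, on the board at x = -115 mm, 47 mm above the board's underside. White plastic bar along the board's y, 100 mm long, 14 x 14 mm, a post at each end; 28 mm free beneath, 72 mm between the posts. Glued on: comes off if the fingers load the board with over 45 N, both pads summed; a grip of 8 to 15 N is enough to slide and hold
- board_edge (a point): middle of the board's front edge, at half its thickness
- tray_place (a point): the pack's place on the board's top: x = +75 mm, y = 0
- pack: sealed clear food tray full of orange nuggets, loose on the board, 105 (along the board) x 150 x 42 mm, 0.2 to 0.33 kg, origin: centre of its underside; nothing but friction keeps it there
- gauge: fixed gauge stand on the bench beside the board's path, on the side away from the robot: dark foot 60 x 60 x 12 mm, steel post 12 mm thick, 128 mm high, and a thin upright blade (4 mm thick, 91 to 101 mm above the bench) pointing from the post to the board's path. Origin: underside of the foot; axes parallel to the riser's, blade to its -y
- gauge_tip (a point): free tip of the gauge's blade: 96 mm above the bench, 132 mm from the riser's middle line (about 40 mm beside the board), 150 to 185 mm beyond the lip along the riser's x; the board's front edge must come in line with it along that axis
- empty_tray: empty clear tray 93 x 138 x 42 mm, standing on the bench below the overhang; leave alone
- tray_stack: two full clear trays, stack 85 mm high, beyond the riser; leave alone
- bottle: white bottle 60 mm across, 170 mm high, behind the riser; leave alone
- pen: blue pen 135 mm long on the bench beyond the riser; leave alone
- jar: glass jar with steel cap, 68 mm across, 75 mm high, beyond the riser; leave alone
- lids: pile of clear lids 105 x 150 x 16 mm behind the riser; leave alone

How it is judged:
On the way:
1. the fingers are on the board (contact force between the fingers and board above 1 N), for 0.1 s.
At the end, for the whole second after the job is handed in: Front edge within 6 mm of the gauge blade along the riser's x; board square within 0.1 rad, within 30 mm of the riser's middle line, level within 0.05 rad, still, on the riser and not on the gauge, held by the fingers (over 1 N) within 80 mm of the handle; pack within 35 mm of its place and upright (x of board_edge in the frame of gauge_tip between -0.006 and 0.006 m and y of board in the frame of riser between -0.03 and 0.03 m and angle between the x axis of board and the x axis of riser, either way round below 0.1 rad and angle between board's own z axis and vertical below 0.05 rad and z of board in the frame of riser between 0.086 and 0.097 m and contact force between the fingers and board above 1 N and contact force between board and riser above 0.5 N and contact force between board and gauge below 0.3 N and horizontal distance between the grasp point and board_handle below 0.08 m and linear speed of board below 0.02 m/s and horizontal distance between pack and tray_place below 0.035 m and angle between pack's own z axis and vertical below 0.15 rad); the arm keeps its last pose, push and grip.
It fails at once if the fingers load the board or its handle with more than 45 N (contact force between the fingers and board above 45 N).
It fails at once if the board is lifted off the riser or tips (angle between board's own z axis and vertical above 0.12 rad or z of board in the frame of riser above 0.105 m).
It fails at once if the pack slides out of its place or tips (horizontal distance between pack and tray_place above 0.045 m or angle between pack's own z axis and vertical above 0.25 rad).
It fails at once if a bystander is disturbed (distance of any of empty_tray, tray_stack, bottle, pen, jar, lids from where it was at the start of the episode above 0.02 m).
It also fails if it takes over 35 s, if anything falls off the work surface, if the arm or the gripper's body presses on something with over 40 N, if the wrist force passes 120 N, or if a joint passes its speed limit or range.

### The arm

A 7-joint arm with a two-finger parallel gripper is mounted at the origin on the work surface. World frame = base frame: x ahead of the robot, y to its left, z up, the work surface at z = 0. Lengths are in m, angles in rad, forces in N, time in s.
With the tool pointing down it reaches from about 0.35 to 0.9 m from the base axis. Payload 8.1 kg.
Tool frame: the origin (TCP) lies on the centre line of the jaws, within the pads' length; the fingertips stand 19 mm ahead of it and the grasp point (between the pads) is the TCP; z points along the fingers, y is the direction in which the jaws open and shut (so a half turn about z gives the same grasp; the last joint's range is limited). The gripper opens to 92 mm and grips with 3 to 60 N. Pads are 19 mm wide; open, the fingers measure 130 mm over their backs; the gripper's body (75 mm by 190 mm) begins 47 mm behind the grasp point.
Start: joints at [-1.338, 0.434, 0.025, 1.573, -0.012, 1.134, -0.075], TCP at [0.206, 0.59, 0.207] pointing down, gripper open.
Joint ranges: [-2.62, 2.62], [-0.44, 2.09], [-1.27, 1.32], [0.08, 2.57], [-1.32, 4.46], [0.12, 2], [-2.74, 2.74]. Speed limits (rad/s): [2.22, 2.22, 3.01, 3.01, 3.14, 3.14, 3.14].

### API

Orientations are given as a rotation vector (axis times angle).
In Python, from cell import monitor, imaging, workorder, outline_of gives the robot as it stands.
- The arm moves only by the tool move_arm, never from a script. Its argument "series" is a list of rows, each a list of 6 numbers: the shift along the world's x, y, z in cm, then the turn, a rotation vector about the world's x, y, z in degrees. A call has 1 to 8 rows; each row shifts and turns the commanded pose from where the row before left it; what a row does not reach is not made up. A row lasts 1/10 s, in which the tool goes at most 50 mm and 8.59 degrees, less where a joint would pass 70% of its speed; a pose out of reach is approached as far as the arm can. A call with a gripper value outside its range is refused whole. "grip" is the opening, from 0 (shut) to 1 (fully open), set as the call begins (left out, the last holds). The fingers move at their own pace and stop on an object; "force" is the grip in N (left out, the last holds). Time passes only in rows, so rows that do not move let the fingers close. It gives the time, the measured TCP pose, the force and the opening at its end, in the units of the state.
- monitor.observe(): the state, without advancing time (a new reading comes with each control period).
- imaging.get_image(name): name is "scene" or "top" or "wrist"; returns a dict with "color" (400x640x3 uint8, red, green, blue), "fx", "fy", "cx", "cy" (pixels), "dist_coeffs" ([k1, k2, p1, p2, k3] as OpenCV has them; the pictures are not rectified), "rvec" (rotation vector, rad) and "tvec" (3), from world to camera coordinates, as OpenCV has them; the wrist camera has in their place "mount" (4x4, takes a point from camera to tool coordinates, whose origin is the TCP and whose axes are the flange's). Camera axes: x right, y down, z forward; pixel columns grow to the right and rows downward; lengths in m; the calibration is good to about 2 mm. A picture is of the moment at which its call begins: read the wrist's pose just before it. There is no depth.
- workorder.sign_off(): hands the job in, once; it reports no verdict.
Trained networks look in the newest picture that a camera, given by its name, has taken for a name from the list of things; names that differ only in an ending like _2 or _b are one class to them, and where a whole thing is asked for, a point or a joint stands for the part that bears it (a point fixed in the world has none). Each returns a list of dicts, best first, with "p" (0 to 1); they miss things now and then, are a little off and sometimes report something else, mostly with a low value. They report only what shows in the picture. A call takes as long as a camera call.
- outline_of(camera, thing): "mask" (400x640 bool, what is visible of it) and "rect" ([left, top, width, height] in pixels, round what is visible of it).
The state is a dict: "clock": time; "joints": joint angles; "dq": joint speeds; "joint_efforts": joint torques, N m; "position": TCP position; "ee_rot": TCP orientation; "force": force on the tool from outside, world axes, zero at the start; "ft_torque": the same for the moment, N m; "width": opening from 0.0 (shut) to 1.0 (fully open).
Only numpy, scipy, OpenCV 4.12 (cv2) and the standard library are available. Lean on these libraries where they do the work, as an engineer would, in place of code of your own. Each camera call takes 0.05 s, during which the arm holds its last target. There are 200 camera calls.

## Working session

There is one attempt and no reset: what is moved stays moved. The work goes in short steps, Python scripts to look and compute and a tool call to move; the robot and the scene stay as the last step left them, time stands still between calls to the robot, and variables do not carry over. Pictures are saved under pics/ and viewed, about 8 in all and at most 12, crops included, and the job is handed in when it is done.

Besides the shell and the picture viewer there is one more tool, called after "Call:" in YAML: its name, and indented under it one key for each argument. move_arm: Moves the arm, as the interface text tells. Its arguments: {"type":"object","properties":{"series":{"type":"array"},"grip":{"type":"number"},"force":{"type":"number"}},"required":["series"]}

```bash
mkdir -p pics; ls; cat > h.py <<'E'
import numpy as np, cv2
from cell import monitor, imaging, workorder, outline_of
from scipy.spatial.transform import Rotation as R
def cam(im, st=None):
    K=np.array([[im['fx'],0,im['cx']],[0,im['fy'],im['cy']],[0,0,1.]]); d=np.array(im['dist_coeffs'],float)
    if 'rvec' in im: Rw=cv2.Rodrigues(np.array(im['rvec'],float))[0]; t=np.array(im['tvec'],float).ravel()
    else:
        T=np.eye(4); T[:3,:3]=R.from_rotvec(st['ee_rot']).as_matrix(); T[:3,3]=st['position']
        W=np.linalg.inv(T@np.array(im['mount'])); Rw=W[:3,:3]; t=W[:3,3]
    return K,d,Rw,t
def ray(c,px):
    K,d,Rw,t=c; u=cv2.undistortPoints(np.array(px,float).reshape(-1,1,2),K,d).reshape(-1,2)
    return -Rw.T@t, np.c_[u,np.ones(len(u))]@Rw
def onz(c,px,z):
    o,v=ray(c,px); return o+v*((z-o[2])/v[:,2])[:,None]
def proj(c,P):
    K,d,Rw,t=c; return cv2.projectPoints(np.array(P,float).reshape(-1,1,3),cv2.Rodrigues(Rw)[0],t,K,d)[0].reshape(-1,2)
def tri(c1,p1,c2,p2):
    o1,v1=ray(c1,p1);o2,v2=ray(c2,p2);out=[]
    for a,b in zip(v1,v2):
        s=np.linalg.lstsq(np.c_[a,-b],o2-o1,rcond=None)[0]; q1=o1+a*s[0];q2=o2+b*s[1]
        out.append(np.r_[(q1+q2)/2,np.linalg.norm(q1-q2)])
    return np.array(out)
def snap(n,f=None):
    st=monitor.observe(); im=imaging.get_image(n)
    if f: cv2.imwrite('pics/'+f,im['color'][:,:,::-1])
    return im,cam(im,st)
E
python3 - <<'E'
from h import *
print(monitor.observe())
for n in ['top','scene']:
    im,c=snap(n,n+'0.png'); print(n,'cam',-c[2].T@c[3])
    for t in ['riser','board','board_handle','pack','gauge','gauge_tip','bottle','lids']:
        for r in outline_of(n,t)[:1]: print(t,r['p'],r['rect'])
E
```

```text
pics
{'clock': 0.0, 'joints': array([-1.33760508,  0.4352054 ,  0.02499455,  1.57411054, -0.01158524,
        1.13401416, -0.07508761]), 'dq': array([ 0.00053339, -0.00020427,  0.00064716, -0.00029299,  0.00046937,
       -0.00133335, -0.00127476]), 'joint_efforts': array([-1.01140125e-03, -6.67847300e+01,  9.84264202e-01, -3.14461362e+01,
       -6.07031467e-02,  4.27524280e-02,  1.86685816e-04]), 'position': array([0.20583939, 0.58954246, 0.20585099]), 'ee_rot': array([-5.25077799e-01, -3.09729851e+00,  2.49670312e-03]), 'force': array([ 0.12789043, -0.11628857,  0.49830457]), 'ft_torque': array([ 0.00815609,  0.00197078, -0.00615175]), 'width': 1.0005872550781925}
top cam [0.36109752 0.09644324 1.30326658]
riser 0.8 [222.1, 191.2, 121.5, 100.0]
board 0.84 [231.6, 205.6, 114.2, 72.8]
board_handle 0.83 [231.8, 206.5, 114.6, 67.9]
pack 0.66 [296.4, 210.8, 44.6, 64.8]
gauge 0.86 [385.0, 186.7, 23.6, 23.1]
gauge_tip 0.73 [385.4, 186.0, 21.2, 20.7]
bottle 0.76 [194.6, 179.5, 25.1, 26.0]
lids 0.72 [177.7, 218.8, 47.1, 57.3]
scene cam [1.06876985 0.44050398 0.89871279]
riser 0.95 [280.5, 138.9, 163.6, 127.9]
board 0.95 [288.4, 146.1, 142.6, 87.0]
board_handle 0.73 [286.7, 145.4, 145.6, 93.0]
pack 0.95 [296.6, 122.1, 69.5, 61.7]
gauge 0.6 [211.6, 145.7, 31.0, 47.9]
gauge_tip 0.79 [210.7, 145.2, 32.7, 45.8]
bottle 0.61 [400.9, 243.0, 38.5, 58.1]
lids 0.72 [421.4, 215.7, 71.0, 67.8]
```

View pics/top0.png

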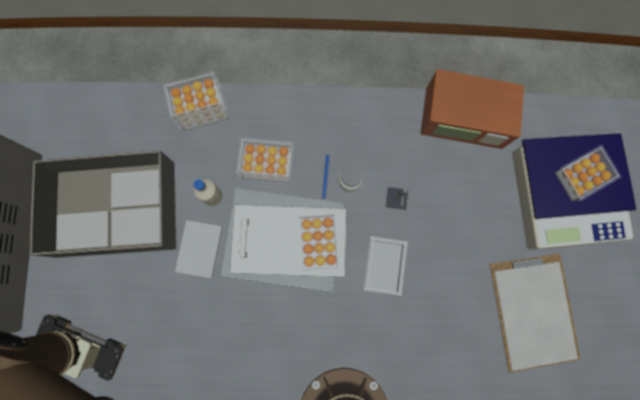

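View pics/scene0.png

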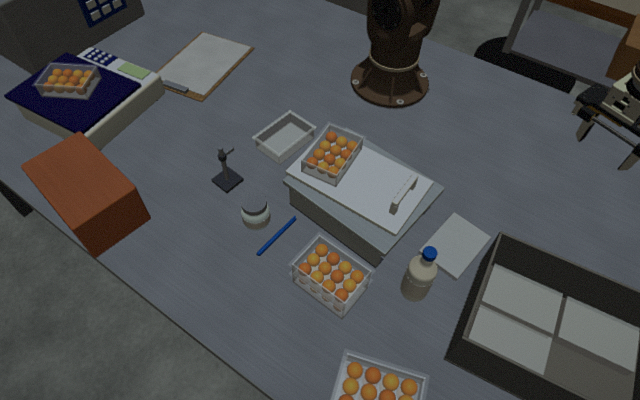

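The top view shows the board (231–345, 206–277) on the riser with its handle at about (244, 238). The gauge is at (397, 198), with the bottle at (205, 190) and the lids behind the riser. In the scene view, the gauge blade tip is at about (233, 150) and the handle at (404, 193).

```bash
python3 - <<'E'
from h import *
def rect(c,m,z):
    cn=max(cv2.findContours(m.astype(np.uint8),0,2)[0],key=cv2.contourArea).reshape(-1,2)
    P=onz(c,cn,z)[:,:2]; (cx,cy),(w,h),a=cv2.minAreaRect((P*1000).astype(np.float32)); return np.round([cx,cy,w,h,a],1)
im,c=snap('top')
big=cv2.resize(im['color'][170:310,210:430],None,fx=3.6,fy=3.6,interpolation=cv2.INTER_CUBIC); cv2.imwrite('pics/t1.png',big[:,:,::-1])
for t,z in [('board',.102),('riser',.09),('pack',.144)]:
    print(t,rect(c,outline_of('top',t)[0]['mask'],z))
im2,c2=snap('scene')
print(tri(c,[[244,238]],c2,[[404,193]]), 'handle')
print(tri(c,[[405,190]],c2,[[233,149.5]]),'gauge?')
im3,c3=snap('wrist'); print(im3['fx'],im3['mount'])
E
```

```text
board [464.4 160.7 300.5 181.8  89.4]
riser [432.9 181.2 301.  169.5  83.2]
pack [461.2  80.7 150.5 105.4   5.5]
[[0.46480164 0.2755618  0.12419451 0.00052712]] handle
[[ 0.59331724 -0.13270562  0.12858119  0.02998442]] gauge?
308.93733622680327 [[ 3.66047606e-04 -9.51888026e-01 -3.06445837e-01  8.38710889e-02]
 [ 9.99999752e-01  1.63842782e-04  6.85561712e-04 -5.59375989e-04]
 [-6.02369047e-04 -3.06446012e-01  9.51887850e-01 -1.78209951e-01]
 [ 0.00000000e+00  0.00000000e+00  0.00000000e+00  1.00000000e+00]]
```

View pics/t1.png

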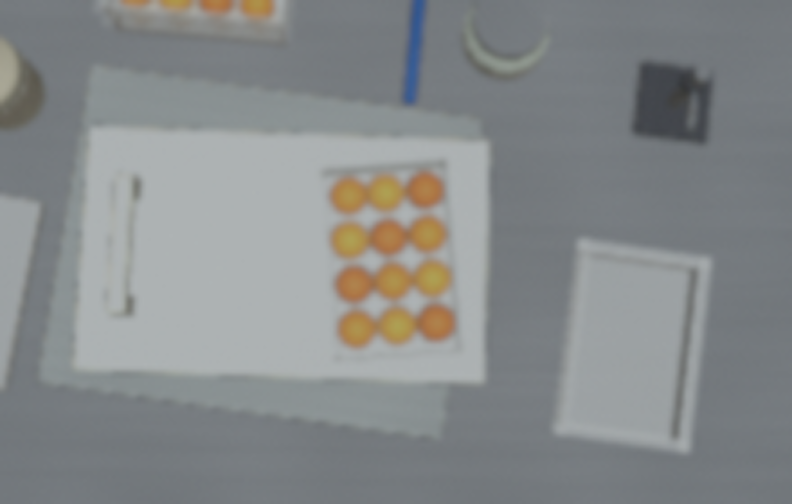

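Call:
move_arm:
  series:
    - [2,-4,3,0,0,3]
    - [2,-4,2,0,0,3]
    - [2,-4.5,1,0,0,3]
    - [2,-4.5,0,0,0,3]
    - [2,-4.5,0,0,0,3]
    - [2,-4.5,0,0,0,3]
    - [2,-4.5,0,0,0,2]
    - [2,-4.5,0,0,0,0]
  grip: 1
  force: 5

```text
clock: 2.0
position: [0.365, 0.2413, 0.2648]
ee_rot: [-0.023, 3.141, 0.001]
force: [1.8, 1.4, -0.1]
width: 1.001
```

Call:
move_arm:
  series:
    - [3,-4,0,0,0,0]
    - [3,-4,0,0,0,0]
    - [2,-4,0,0,0,0]
    - [0,-2,0,0,0,0]
    - [0,0,0,0,0,0]
    - [0,0,0,0,0,0]

```text
clock: 2.6
position: [0.4444, 0.1035, 0.2646]
ee_rot: [-0.02, 3.141, 0.001]
force: [-1.3, 0.5, 0.4]
width: 1.0
```

```bash
python3 - <<'E'
from h import *
st=monitor.observe(); print(st['position'],st['ee_rot'],st['width'])
im,c=snap('wrist','w1.png'); np.savez('w1.npz',K=c[0],d=c[1],R=c[2],t=c[3])
for t in ['riser','board','pack','gauge']:
    for r in outline_of('wrist',t)[:1]:
        print(t,r['p'],r['rect'])
        cn=max(cv2.findContours(r['mask'].astype(np.uint8),0,2)[0],key=cv2.contourArea)
        print(cv2.approxPolyDP(cn,4,True).reshape(-1,2).tolist())
E
```

```text
[0.44436185 0.10349158 0.26456197] [-1.97370112e-02  3.14136056e+00  1.02633261e-03] 0.9999118362200654
riser 0.64 [234.6, 110.5, 277.1, 156.0]
[[237, 113], [239, 132], [347, 125], [355, 264], [402, 265], [403, 241], [410, 236], [440, 246], [462, 266], [472, 257], [484, 256], [511, 120]]
board 0.86 [234.7, 108.0, 276.4, 157.9]
[[238, 112], [239, 132], [347, 125], [356, 263], [400, 264], [403, 241], [410, 236], [440, 246], [459, 265], [484, 255], [510, 120]]
pack 0.78 [240.3, 122.0, 115.8, 150.2]
[[344, 123], [239, 135], [261, 270], [353, 262]]
gauge 0.95 [145.7, 237.4, 38.7, 34.7]
[[144, 241], [144, 255], [171, 257], [176, 272], [184, 267], [180, 242]]
```

View pics/w1.png

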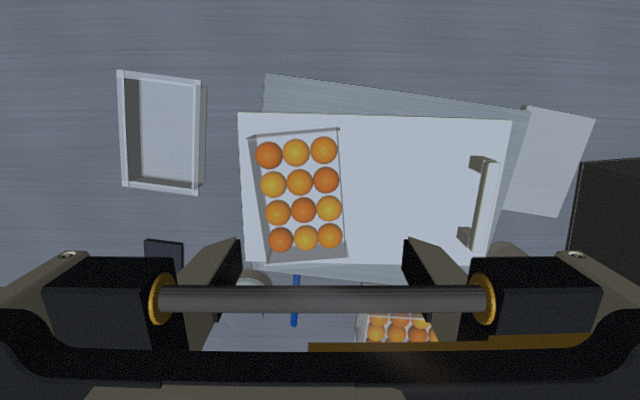

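The wrist view shows the board's near edge from (238, 112) to (509, 119), the riser's near edge from (265, 74) to (528, 110), and the handle at about (487, 205). The gauge is hidden by the gripper, so I'll shift forward and right for a full view.

Call:
move_arm:
  series:
    - [4,-3,1,0,0,0]
    - [4,-3,1,0,0,0]
    - [4,-3,1,0,0,0]
    - [3,-2,0,0,0,0]
    - [0,0,0,0,0,0]
    - [0,0,0,0,0,0]

```text
clock: 3.45
position: [0.5922, -0.0048, 0.2931]
ee_rot: [0.02, -3.14, 0.0]
force: [-0.2, -0.4, -1.0]
width: 0.999
```

```bash
python3 - <<'E'
from h import *
st=monitor.observe(); print(st['position'],st['ee_rot'])
im,c=snap('wrist'); np.savez('w2.npz',K=c[0],d=c[1],R=c[2],t=c[3],im=im['color'])
cv2.imwrite('pics/w2.png',cv2.resize(im['color'][0:280,60:600],None,fx=1.48,fy=1.48,interpolation=cv2.INTER_CUBIC)[:,:,::-1])
E
```

```text
[ 0.59223939 -0.00480428  0.29310072] [ 2.02808553e-02 -3.14024520e+00  4.56367164e-04]
```

View pics/w2.png

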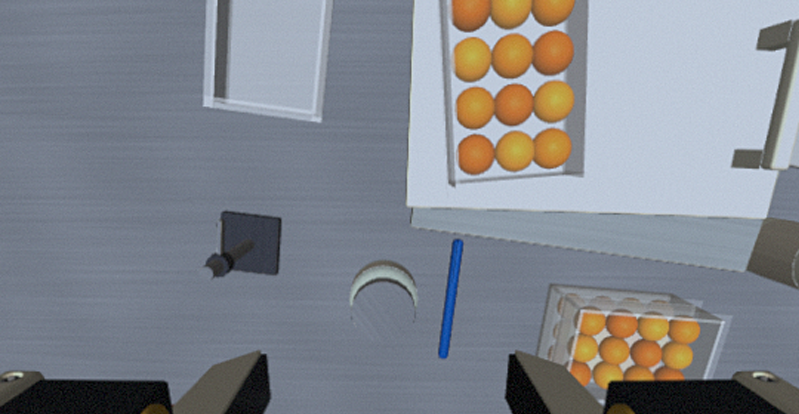

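The gauge's blade tip is at about crop (219, 221). The riser's far top edge runs from (412, 228) to (745, 271), and the board's far edge from (408, 206) to (767, 218).

```bash
cat > m.py <<'E'
from h import *
L=lambda f:(lambda z:(z['K'],z['d'],z['R'],z['t']))(np.load(f))
c1,c2=L('w1.npz'),L('w2.npz')
u=lambda p:np.array(p,float)/1.48+[60,0]
E
python3 - <<'E'
from m import *
np.set_printoptions(precision=4,suppress=True)
ang=lambda a,b:np.degrees(np.arctan2(*(b-a)[[1,0]]))
rn=onz(c1,[[528,110],[265,74]],.09); rf=onz(c2,u([[745,271],[412,228]]),.09)
bn=onz(c1,[[509,119],[238,112]],.102); bf=onz(c2,u([[767,218],[408,206]]),.102)
for n,e in [('rn',rn),('rf',rf),('bn',bn),('bf',bf)]: print(n,e[:,:2].tolist(),ang(*e),np.linalg.norm(e[1]-e[0]))
hw=tri(c1,[[487,165]],c2,u([[783,25]])); print('bar near end?',hw)
o,top=snap('top')
print('gauge w2',onz(c2,u([[219,221]]),.096),'tri w top',tri(c2,u([[219,221]]),top,[[401.7,206.1]]))
print('top riser', onz(top,np.array([[93,67],[42,380],[440,437]])/3.6+[210,170],.09))
print('top board', onz(top,np.array([[91,128],[75,369],[484,382],[489,142]])/3.6+[210,170],.102))
E
```

```text
rn [[0.36540519103483426, 0.33370217936867375], [0.3336390055652604, 0.041530165305745576]] -96.20506775788914 0.2938938181399453
rf [[0.6036880777577939, 0.31142764664579836], [0.5710023824679333, 0.01546453669898059]] -96.30211604317572 0.29776251800045916
bn [[0.3752645639631121, 0.30636936605605236], [0.37281836462516493, 0.013229697015325573]] -90.47811217492188 0.29314987541615606
bf [[0.5551495159117743, 0.30934387187620843], [0.551413601264168, 0.011070412973224034]] -90.7175997165308 0.2982968543987759
bar near end? [[0.4194 0.2721 0.127  0.0087]]
gauge w2 [[ 0.566  -0.1441  0.096 ]] tri w top [[ 0.564  -0.142   0.1012  0.0025]]
top riser [[0.6021 0.3103 0.09  ]
 [0.3666 0.3355 0.09  ]
 [0.3325 0.0421 0.09  ]]
top board [[0.5532 0.3071 0.102 ]
 [0.3752 0.3094 0.102 ]
 [0.3728 0.0113 0.102 ]
 [0.5499 0.0097 0.102 ]]
```

Everything agrees: riser yaw is −96.3°, board yaw −90.6°, handle at (0.465, 0.275) and gauge tip at riser x = 0.306, y = 0.131. Next I move above the handle.

Call:
move_arm:
  series:
    - [-2,4,0,0,0,-1.3]
    - [-2,4,0,0,0,0]
    - [-2,4,0,0,0,0]
    - [-2,4,0,0,0,0]
    - [-2,4,-1,0,0,0]
    - [-1.5,4,-2,0,0,0]
    - [-1.2,4,-2,0,0,0]
    - [0,0,-2,0,0,0]

```text
clock: 4.35
position: [0.4606, 0.2827, 0.2234]
ee_rot: [0.003, -3.14, -0.006]
force: [0.5, -0.7, -0.5]
width: 1.002
```

Call:
move_arm:
  series:
    - [0,0,0,0,0,0]
    - [0,0,0,0,0,0]
    - [0,0,0,0,0,0]

```text
clock: 4.65
position: [0.4658, 0.2744, 0.2253]
ee_rot: [0.017, 3.14, 0.002]
force: [0.1, -0.7, 0.5]
width: 0.999
```

```bash
python3 - <<'E'
from h import *
st=monitor.observe(); print(st['position'],st['ee_rot'],R.from_rotvec(st['ee_rot']).as_matrix()[:,1:],st['force'])
E
```

```text
[0.46583477 0.27437763 0.22530989] [1.70091033e-02 3.13989880e+00 1.73780657e-03] [[ 0.01083293  0.00165328]
 [ 0.9999407   0.00109796]
 [ 0.00111581 -0.99999803]] [ 0.08643523 -0.71794814  0.47853945]
```

Call:
move_arm:
  series:
    - [0,0,-3,0,0,0]
    - [0,0,-2.5,0,0,0]
    - [0,0,-2,0,0,0]
    - [0,0,-1.4,0,0,0]
    - [0,0,0,0,0,0]
    - [0,0,0,0,0,0]

```text
clock: 5.25
position: [0.466, 0.2747, 0.136]
ee_rot: [0.017, 3.14, 0.001]
force: [-0.6, 0.4, 0.7]
width: 1.001
```

Call:
move_arm:
  series:
    - [0,0,0,0,0,0]
    - [0,0,0,0,0,0]
    - [0,0,0,0,0,0]
    - [0,0,0,0,0,0]
    - [0,0,0,0,0,0]
    - [0,0,0,0,0,0]
    - [0,0,0,0,0,0]
    - [0,0,0,0,0,0]
  grip: 0
  force: 11

```text
clock: 6.05
position: [0.4651, 0.2749, 0.1348]
ee_rot: [-0.015, -3.142, 0.0]
force: [0.3, -0.4, -0.7]
width: 0.354
```

```bash
python3 - <<'E'
from h import *
st=monitor.observe(); print(st['position'],st['force'],st['width']*92)
im,c=snap('top')
im2,c2=snap('scene')
a=cv2.resize(im['color'][170:310,210:430],(792,504),interpolation=2)[:,:,::-1]
b=cv2.resize(im2['color'][100:280,200:480],(784,504),interpolation=2)[:,:,::-1]
cv2.imwrite('pics/g.png',np.hstack([a[::2,::2],b[::2,::2]]))
E
```

```text
[0.46510115 0.27493927 0.1348174 ] [ 0.32749921 -0.37413827 -0.67253339] 32.54924930931896
```

View pics/g.png

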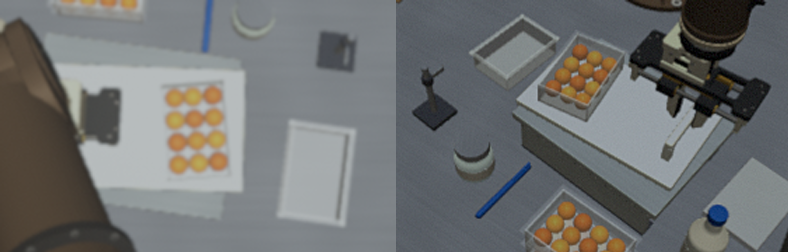

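The fingers straddle the bar but haven't finished closing (33 mm), so I'll wait.

Call:
move_arm:
  series:
    - [0,0,0,0,0,0]
    - [0,0,0,0,0,0]
    - [0,0,0,0,0,0]
    - [0,0,0,0,0,0]
    - [0,0,0,0,0,0]
    - [0,0,0,0,0,0]

```text
clock: 6.75
position: [0.4651, 0.2749, 0.1349]
ee_rot: [0.015, 3.142, 0.0]
force: [-0.6, 0.4, -0.6]
width: 0.006
```

The fingers shut fully, so they don't hold the bar. I'll look.

```bash
python3 - <<'E'
from h import *
st=monitor.observe(); print(st['position'],st['force'],st['width']*92)
im2,c2=snap('scene')
im,c=snap('top')
p=proj(c2,[st['position'],[.465,.275,.137],[.415,.275,.137],[.515,.275,.137]]);print(p)
x0,y0=360,120
b=cv2.resize(im2['color'][y0:y0+120,x0:x0+100],None,fx=5,fy=5,interpolation=2)[:,:,::-1].copy()
for q in p: cv2.circle(b,tuple(int(v) for v in (q-[x0,y0])*5),3,(0,0,255),1)
cv2.imwrite('pics/g2.png',b)
for n,t in [('scene','board_handle'),('scene','board')]:print(t,[ (r['p'],r['rect']) for r in outline_of(n,t)[:2]])
E
```

```text
[0.46512445 0.27492464 0.13486255] [-0.55821258  0.43033421 -0.55581972] 0.5775225464488043
[[404.64728066 190.04518817]
 [404.87613737 189.43113594]
 [415.21992045 175.12477717]
 [393.96264974 204.50362648]]
board_handle [(0.56, [285.5, 145.5, 145.7, 92.0])]
board [(0.83, [287.3, 145.5, 144.3, 86.4])]
```

View pics/g2.png

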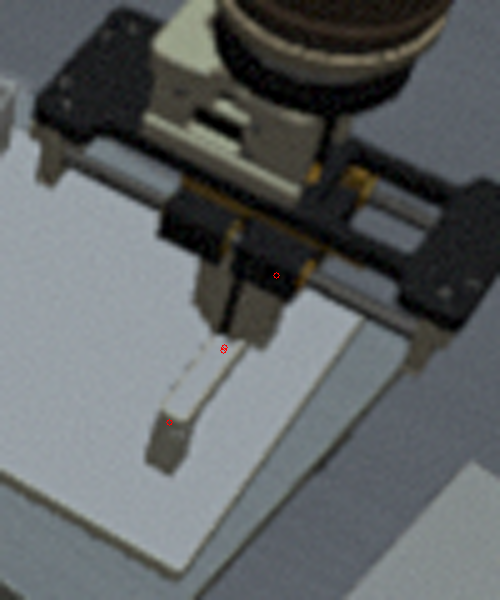

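```bash
python3 - <<'E'
from h import *
im2,c2=snap('scene')
for y in (.265,.275,.285,.295):
  for z in (.116,.13,.144,.155):
    print(y,z,((proj(c2,[[.4745,y,z]])[0]-[360,120])*5).round())
print('bar far end top corners',((proj(c2,[[.515,.268,.144],[.515,.282,.144],[.515,.282,.102],[.515,.268,.102]])-[360,120])*5).round())
E
```

```text
0.265 0.116 [186. 379.]
0.265 0.13 [191. 360.]
0.265 0.144 [197. 341.]
0.265 0.155 [201. 325.]
0.275 0.116 [206. 390.]
0.275 0.13 [211. 371.]
0.275 0.144 [217. 351.]
0.275 0.155 [221. 336.]
0.285 0.116 [226. 400.]
0.285 0.13 [232. 381.]
0.285 0.144 [237. 362.]
0.285 0.155 [242. 346.]
0.295 0.116 [246. 411.]
0.295 0.13 [252. 392.]
0.295 0.144 [258. 373.]
0.295 0.155 [263. 357.]
bar far end top corners [[158. 405.]
 [187. 421.]
 [171. 476.]
 [143. 461.]]
```

The bar is where I measured it, but the fingertips appear at z≈0.155, above the bar. I'll check with the wrist view whether the fingertips are really 19 mm ahead of the reported TCP.

```bash
python3 - <<'E'
from h import *
st=monitor.observe(); print(st)
im,c=snap('wrist','w3.png')
T=R.from_rotvec(st['ee_rot']).as_matrix(); p=np.array(st['position'])
for z in (-.03,-.02,0,.019): print(z,proj(c,[p+T@[.0095,0,z],p+T@[-.0095,0,z]]).round().tolist())
print('bar',proj(c,[[.415,.268,.144],[.415,.282,.144],[.465,.268,.144],[.465,.282,.144]]).round().tolist())
m=np.array(im['mount']);K,d=c[0],c[1]; W=np.linalg.inv(m)
for z in (-.03,-.02,0,.019): print('open',z,cv2.projectPoints(np.array([[.0095,.046,z],[.0095,-.046,z]]),cv2.Rodrigues(W[:3,:3])[0],W[:3,3],K,d)[0].reshape(-1,2).round().tolist())
E
```

```text
{'clock': 7.0, 'joints': array([-0.82437629,  0.37402721,  0.25349682,  1.88614998, -0.11769357,
        0.89563487,  1.04732618]), 'dq': array([ 3.96757694e-04,  5.57723770e-04, -7.89342337e-04, -9.62490582e-04,
       -2.63427626e-04, -9.46242657e-04, -4.58051171e-05]), 'joint_efforts': array([ 6.00397470e-04, -5.60673165e+01,  3.56630690e+00, -2.68702036e+01,
        6.26110050e-03,  9.08503728e-02,  5.24358984e-05]), 'position': array([0.46513741, 0.27495689, 0.13487615]), 'ee_rot': array([1.49146057e-02, 3.14150322e+00, 1.13648933e-04]), 'force': array([-0.29265049, -0.26325125,  0.28671094]), 'ft_torque': array([0.07447783, 0.02701368, 0.00809759]), 'width': 0.0032743152305443825}
-0.03 [[322.0, 248.0], [322.0, 279.0]]
-0.02 [[322.0, 240.0], [322.0, 269.0]]
0 [[322.0, 226.0], [322.0, 253.0]]
0.019 [[322.0, 215.0], [322.0, 241.0]]
bar [[309.0, 165.0], [334.0, 164.0], [311.0, 246.0], [334.0, 246.0]]
open -0.03 [[408.0, 248.0], [236.0, 248.0]]
open -0.02 [[404.0, 240.0], [240.0, 240.0]]
open 0 [[396.0, 226.0], [248.0, 226.0]]
open 0.019 [[389.0, 215.0], [255.0, 215.0]]
```

View pics/w3.png

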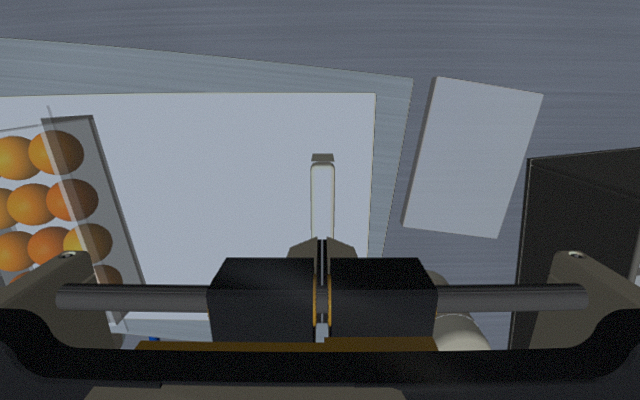

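Both views agree that the fingertips end about 20 mm behind the reported TCP, not 19 mm ahead of it. The tips are therefore at z≈0.155, which explains the empty closing. I'll open the fingers and go down about 37 mm, which puts the tips at about 0.118 with the board top at 0.102.

Call:
move_arm:
  series:
    - [0,0,0,0,0,0]
    - [0,0,0,0,0,0]
    - [0,0,0,0,0,0]
    - [0,0,0,0,0,0]
    - [0,0,0,0,0,0]
    - [0,0,0,0,0,0]
    - [0,0,0,0,0,0]
    - [0,0,0,0,0,0]
  grip: 0.55

```text
clock: 7.85
position: [0.4651, 0.2749, 0.1349]
ee_rot: [0.015, 3.142, 0.0]
force: [0.3, 0.3, 0.2]
width: 0.548
```

Call:
move_arm:
  series:
    - [0,0,-0.7,0,0,0]
    - [0,0,-0.7,0,0,0]
    - [0,0,-0.6,0,0,0]
    - [0,0,0,0,0,0]
    - [0,0,0,0,0,0]

```text
clock: 8.35
position: [0.465, 0.2748, 0.1146]
ee_rot: [-0.015, -3.141, 0.001]
force: [1.0, 0.4, -0.6]
width: 0.548
```

Call:
move_arm:
  series:
    - [0,0,-0.5,0,0,0]
    - [0,0,-0.5,0,0,0]
    - [0,0,-0.4,0,0,0]
    - [0,0,-0.3,0,0,0]
    - [0,0,0,0,0,0]
    - [0,0,0,0,0,0]

```text
clock: 8.95
position: [0.4651, 0.2749, 0.0978]
ee_rot: [-0.015, -3.142, 0.0]
force: [-0.2, 0.8, -0.1]
width: 0.55
```

Call:
move_arm:
  series:
    - [0,0,0,0,0,0]
    - [0,0,0,0,0,0]
    - [0,0,0,0,0,0]
    - [0,0,0,0,0,0]
    - [0,0,0,0,0,0]
    - [0,0,0,0,0,0]
    - [0,0,0,0,0,0]
    - [0,0,0,0,0,0]
  grip: 0
  force: 11

```text
clock: 9.75
position: [0.4651, 0.275, 0.0979]
ee_rot: [0.015, 3.141, 0.0]
force: [0.7, 0.8, 0.6]
width: 0.151
```

The fingers now hold the bar at 13.9 mm. I'll slide the board smoothly while squaring it.

Call:
move_arm:
  series:
    - [0,-0.3,0,0,0,-0.2]
    - [0,-0.6,0,0,0,-0.4]
    - [0,-0.8,0,0,0,-0.4]
    - [0,-0.8,0,0,0,-0.5]
    - [0,-0.8,0,0,0,-0.5]
    - [0,-0.8,0,0,0,-0.5]
    - [0,-0.8,0,0,0,-0.5]
    - [0,-0.8,0,0,0,-0.5]

```text
clock: 10.55
position: [0.4651, 0.2172, 0.0979]
ee_rot: [0.112, 3.14, 0.0]
force: [1.3, 3.0, -0.2]
width: 0.154
```

Call:
move_arm:
  series:
    - [0,-0.8,0,0,0,-0.5]
    - [0,-0.8,0,0,0,-0.5]
    - [0,-0.8,0,0,0,-0.5]
    - [0,-0.8,0,0,0,-0.4]
    - [0,-0.6,0,0,0,-0.2]
    - [0,-0.4,0,0,0,-0.1]
    - [0,-0.2,0,0,0,0]
    - [0,0,0,0,0,0]

```text
clock: 11.35
position: [0.4651, 0.1735, 0.0979]
ee_rot: [-0.172, -3.137, 0.0]
force: [0.4, 0.4, 2.9]
width: 0.155
```

```bash
python3 - <<'E'
from h import *
st=monitor.observe(); print(st['position'],R.from_rotvec(st['ee_rot']).as_matrix()[:,1],st['force'],st['width']*92)
im,c=snap('top'); cv2.imwrite('pics/t2.png',cv2.resize(im['color'][170:310,210:430],None,fx=3.6,fy=3.6,interpolation=2)[:,:,::-1])
E
```

```text
[0.46512523 0.17351091 0.09787858] [ 1.09131001e-01  9.94027341e-01 -2.63287787e-04] [0.36269492 0.4322392  2.88820191] 14.289413484220248
```

View pics/t2.png

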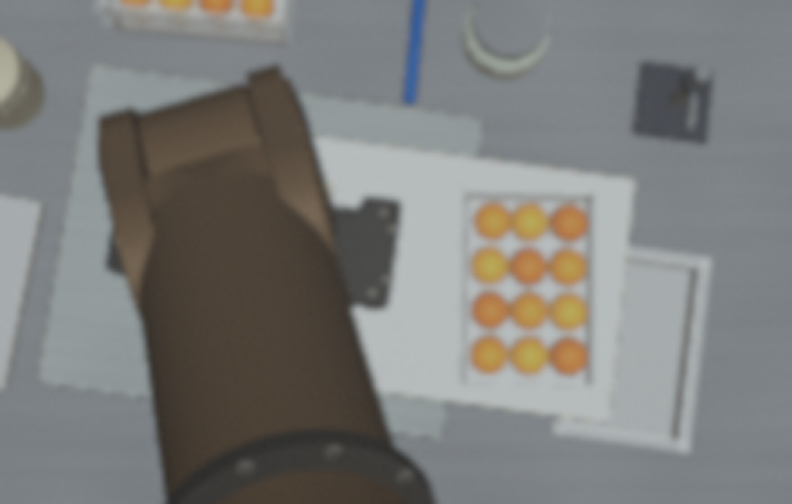

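The board's front corners are now at crop (635, 179) and (608, 417). The board is square, and the pack is in its place.

```bash
cat > f.py <<'E'
from h import *
a=np.radians(-96.27); ex=np.array([np.cos(a),np.sin(a)]); ey=np.array([-ex[1],ex[0]]); O=np.array([.4684,.1755])
def rf(P): return np.c_[(P[:,:2]-O)@ex,(P[:,:2]-O)@ey]
E
python3 - <<'E'
from f import *
im,c=snap('top')
P=np.array([[635,179],[608,417],[476,137],[690,130]])/3.6+[210,170]
e=onz(c,P[:2],.102); print('front corners',rf(e)); print('tip',rf(onz(c,P[3:],.096)))
print('w2 tip',rf(np.array([[.566,-.1441],[.564,-.142]])))
m=outline_of('top','board')[0]['mask'];cn=max(cv2.findContours(m.astype(np.uint8),0,2)[0],key=cv2.contourArea).reshape(-1,2)
q=rf(onz(c,cn,.102)); f=q[(abs(q[:,1])<.07)&(q[:,0]>.2)]; print('mask front',f.mean(0),np.polyfit(f[:,1],f[:,0],1))
pk=outline_of('top','pack')[0]['mask'];cn=cv2.findContours(pk.astype(np.uint8),0,2)[0][0].reshape(-1,2);q=rf(onz(c,cn,.144));print('pack',(q.max(0)+q.min(0))/2,np.ptp(q,axis=0))
st=monitor.observe(); print('handle',rf(np.array([st['position']])))
E
```

```text
front corners [[ 0.26748481  0.08585241]
 [ 0.26647811 -0.09055403]]
tip [[0.30594709 0.12934656]]
w2 tip [[0.30702897 0.13192093]
 [0.30515996 0.12970355]]
mask front [0.25817777 0.00666363] [-0.07005863  0.25864461]
pack [ 0.1955915  -0.00618414] [0.11556111 0.15679342]
handle [[ 0.00235696 -0.00303652]]
```

Call:
move_arm:
  series:
    - [-0.02,-0.3,0,0,0,0]
    - [-0.05,-0.5,0,0,0,0]
    - [-0.05,-0.7,0,0,0,0]
    - [-0.05,-0.7,0,0,0,0]
    - [-0.05,-0.7,0,0,0,0]
    - [-0.05,-0.5,0,0,0,0]
    - [-0.03,-0.3,0,0,0,0]
    - [0,-0.15,0,0,0,0]

```text
clock: 12.35
position: [0.4625, 0.1363, 0.0983]
ee_rot: [0.17, 3.136, 0.002]
force: [0.5, 5.4, 5.7]
width: 0.152
```

Call:
move_arm:
  series:
    - [0,0,0,0,0,0]
    - [0,0,0,0,0,0]
    - [0,0,0,0,0,0]
    - [0,0,0,0,0,0]

```text
clock: 12.75
position: [0.4625, 0.1361, 0.0981]
ee_rot: [0.17, 3.136, 0.001]
force: [0.0, 5.1, 3.9]
width: 0.151
```

```bash
python3 - <<'E'
from f import *
st=monitor.observe(); print(st['position'],R.from_rotvec(st['ee_rot']).as_matrix()[:,1],st['force'],st['width']*92, rf(np.array([st['position']])))
im,c=snap('top'); im2,c2=snap('scene')
a=cv2.resize(im['color'][175:295,290:430],None,fx=4.2,fy=4.2,interpolation=2)[:,:,::-1]
b=cv2.resize(im2['color'][100:260,190:400],None,fx=3,fy=3,interpolation=2)[:,:,::-1]
# predicted square line through gauge tip at board-edge height, on the scene picture (red dots)
tip=np.array([.306,.131])
W=[np.r_[O+.306*ex+v*ey,.096] for v in (.131,.09,.05,-.05,-.09)]
a,b=a.copy(),b.copy()
for q in proj(c,W): cv2.circle(a,tuple(int(v) for v in (q-[290,175])*4.2),2,(0,0,255),-1)
for q in proj(c2,W): cv2.circle(b,tuple(int(v) for v in (q-[190,100])*3),2,(0,0,255),-1)
cv2.imwrite('pics/e1.png',a); cv2.imwrite('pics/e2.png',b)
E
```

```text
[0.4625467  0.13610584 0.09813261] [1.08182654e-01 9.94130561e-01 9.70191799e-04] [0.03130523 5.1319623  3.86059915] 13.905057850302816 [[ 0.03979777 -0.0015159 ]]
```

View pics/e1.png

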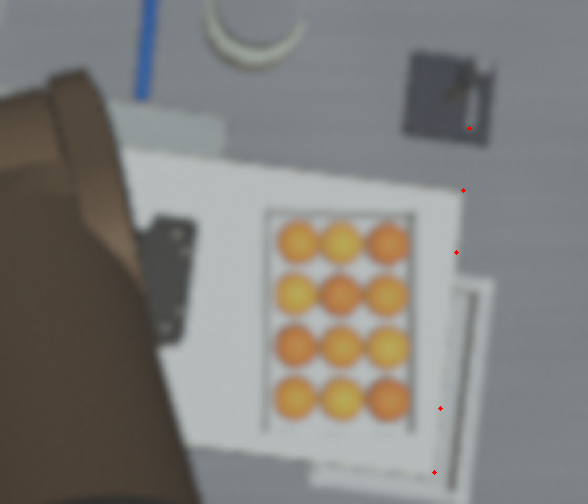

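View pics/e2.png

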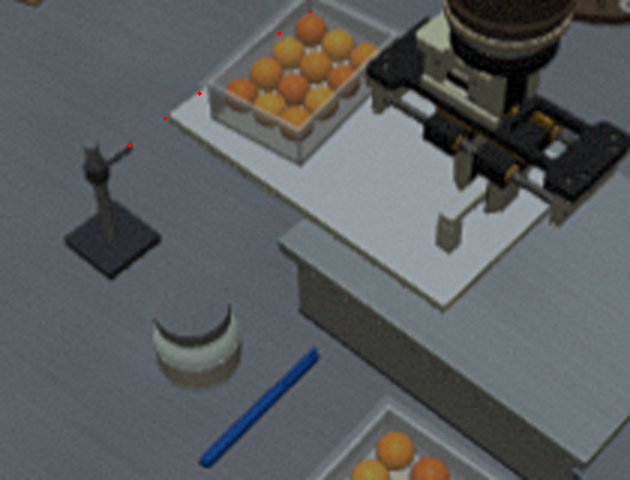

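The red line through the gauge tip falls on the board's front edge in both views, at most 1–2 mm ahead of it. I'll nudge 1.5 mm, settle, check and hand in.

Call:
move_arm:
  series:
    - [0,-0.08,0,0,0,0]
    - [0,-0.07,0,0,0,0]
    - [0,0,0,0,0,0]
    - [0,0,0,0,0,0]
    - [0,0,0,0,0,0]
    - [0,0,0,0,0,0]

```text
clock: 13.45
position: [0.4625, 0.1349, 0.0982]
ee_rot: [0.17, 3.136, 0.002]
force: [0.0, 6.6, 4.5]
width: 0.151
```

```bash
python3 - <<'E'
from f import *
st=monitor.observe(); h=rf(np.array([st['position']])); print(st['clock'],h,'front-tip mm',(h[0,0]+.265-.306)*1000,st['force'],st['width']*92,abs(st['dq']).max())
im,c=snap('top')
pk=outline_of('top','pack')[0]['mask'];cn=cv2.findContours(pk.astype(np.uint8),0,2)[0][0].reshape(-1,2);q=rf(onz(c,cn,.144));p=(q.max(0)+q.min(0))/2;print('pack',p,'place',h[0]+[.19,0])
ok=abs(h[0,0]+.265-.306)<.003 and 12<st['width']*92<16 and np.linalg.norm(p-h[0]-[.19,0])<.015
print(ok)
if ok: print(workorder.sign_off())
E
```

```text
13.45 [[ 0.04104348 -0.00146247]] front-tip mm 0.04347559519246591 [0.02677949 6.62932189 4.51703186] 13.905805699801027 0.0019895509283497613Traceback (most recent call last):
  File "<stdin>", line 4, in <module>
IndexError: list index out of range
```

The network missed the pack this time. The last top view already shows it in place, about 23 mm behind the front edge against 22.5 mm nominal. Handing in.

```bash
python3 -c "
from h import *
print(workorder.sign_off(), monitor.observe()['width'])"
```

```text
the job is handed in; nothing more can be done
the job is handed in; nothing more can be done
```

I slid the board out to the gauge blade, squared it to the riser, and handed the job in at about 13.5 s while still holding the handle level at 11 N. Sign-off gives no verdict.

**Last checks**
- **Front edge:** worked out from the handle position, it is in line with the blade (0.0 mm, measurement good to about 2 mm). The pictures taken before the final 1.5 mm nudge showed it on the line or 1–2 mm short.
- **Square and centred:** the board is square to within about 0.1° by the tool's angle, and about 1.5 mm off the riser's middle line.
- **Grip:** the fingers are on the 14 mm bar at an opening of 13.9 mm. The arm is still, and the tool reads about 4.5 N upward as it holds the board's tail down on the riser.

**What failed or disagreed**
- **First grasp:** the fingers closed empty above the bar. Two views showed the fingertips about 20 mm behind the reported tool point, not 19 mm ahead as described. I went 37 mm lower and the second grasp held; nothing was disturbed.
- **Pack position:** the last automatic check found no pack outline. The picture before the nudge showed the pack in its place, and halfway through the slide it measured within about 5–7 mm of it.

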